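Undo the odd-threaded wing screws and tilt out the tray

TASK

The tilt-out tray of the rattan unit is held shut by the red hooks of two wing screws; one has a left-hand thread and the other a right-hand one, and nothing marks which. Learn the hand of each by trying both ways with feeling, never forcing one that has come up tight (the wing's rubber bush tears), and unscrew both by at least 60 degrees. Then pull the tray by its handle all the way out to its stop, let go, and leave the other things where they are.

Things in the scene. Friction and masses are not known exactly. Their poses are not given: they have to be found in the camera images.
- unit: Rattan-framed wooden unit, fixed to the table, 160 mm deep (x) by 360 mm wide (y) by 130 mm high. Origin: centre of its underside; its x points to the back, its front (-x) faces the robot. The two wing screws stand on its top board, 40 mm in front of the middle (x = -40 mm) and 120 mm to either side (y = +120 and -120 mm).
- wing_l_grip (a point): Grip point on the vertical axis of the left (+y) wing screw, 36 mm over the unit's top board; turns with the blue wing: a bar 40 mm long, 10 thick, its top 11 mm above and foot 22 mm below this point, over a dark hub 30 mm wide and 10 high on a 4 mm plate. x axis: along the wing, away from the red hook; z up. Done up, x is parallel to the unit's x within 0.05 rad.
- wing_r_grip (a point): Grip point on the vertical axis of the right (-y) wing screw, 36 mm over the unit's top board; turns with the blue wing: a bar 40 mm long, 10 thick, its top 11 mm above and foot 22 mm below this point, over a dark hub 30 mm wide and 10 high on a 4 mm plate. x axis: along the wing, away from the red hook; z up. Done up, x is parallel to the unit's x within 0.05 rad.
- hook_l (a point): End of the red hook on the left screw's hub, 46 mm from the screw axis, 13 mm over the top board; x axis from hook to hub. Done up, its downturned end locks a lug on the tray's top edge; it clears from 0.4 rad. The hub turns with a steady 0.12 N m. Starting done up, it has 0.01 to 0.11 rad left to its hard seat the tight way; the other way it unscrews freely to a stop at 1.9 rad.
- hook_r (a point): The same for the right screw. The two look alike: one has a left-hand, the other a right-hand thread, drawn anew each time and not marked. Each wing sits on its hub through a stiff rubber bush, 2.5 N m per rad: it twists 0.05 rad against the hub while the screw turns freely, and 0.16 rad of twist (0.4 N m) tears the bush, which is to be avoided.
- tray (a joint): Tilt of the tray front (rattan-faced panel, 330 mm wide, 112 mm high, 10 mm thick) about its lower edge: 0 shut, 0.45 rad at its stop; it grows as the top comes out towards the robot (-x of the unit). It moves with some friction (about 0.35 N m, with its weight some 5 to 8 N at the handle) and stays where it is left.
- tray_handle (a point): Middle of the tray's steel bar handle (100 mm long, along y of the unit, a round bar 11 mm thick, 35 mm in front of the panel's face). Its axes turn with the tray. 124 mm over the table when shut, 4 mm below the panel's upper edge.
- tray_hinge (a point): Middle of the tray's hinge line (along y of the unit), 14 mm over the table; the handle's middle is 40 mm in front of and 110 mm over it when shut.
- mask: Mirrored dive mask, 75 x 165 x 53 mm, lying loose on the table; to be left alone. Origin under its middle.
- keeper: Yellow plastic snorkel keeper (figure eight, 46 x 90 x 12 mm), loose on the table; to be left alone.
- shell_a: Brown glossy cone shell, 52 mm long, 23 mm high, loose on the unit's top board behind the screws; to be left alone.
- shell_b: Pale glossy cone shell, the same size, loose on the top board; to be left alone.
- flashlight: Aluminium flashlight with a black rubber toggle, 155 mm long, 38 mm thick, loose on the table in front of the unit; to be left alone.
- brush: Short green scrub brush, 130 x 45 x 64 mm, loose on the table; to be left alone.

How it is judged:
By the outcome, as a careful person would: the job done as asked, in the order asked, and still so for the second after the job is handed in, with the robot touching nothing.
It also fails if it takes over 72 s, if anything falls off the work surface, if the arm or the gripper's body presses on something with over 40 N, if the wrist force passes 120 N, or if a joint passes its speed limit or range.

ROBOT

A 6-joint arm with a two-finger parallel gripper is mounted at the origin on the work surface. World frame = base frame: x ahead of the robot, y to its left, z up, the work surface at z = 0. Lengths are in mm, angles in rad, forces in N, time in s.
With the tool pointing down it reaches from about 400 to 925 mm from the base axis. Payload 12.5 kg.
Tool frame: the origin (TCP) lies midway between the tips of the shut fingers; the grasp point (between the pads) lies 19 mm behind it (env.pinch_z is the z of the grasp point in the tool frame, in mm); z points along the fingers, y is the line along which they close (so a half turn about z gives the same grasp; the last joint's range is limited). The gripper opens to 95 mm and grips with 3 to 60 N. Pads are 20 mm wide; open, the fingers measure 119 mm over their backs; the gripper's body (75 mm by 180 mm) begins 59 mm behind the grasp point.
Start: joints at [-1.365, 0.491, 1.559, -0, 1.092, -0.106], TCP at [191.756, -594.875, 214.661] pointing down, gripper open.
Joint ranges: [-3.1, 3.1], [-0.84, 2.19], [0.05, 2.79], [-1.13, 4.28], [0.06, 2.93], [-2.69, 2.69]. Speed limits (rad/s): [2.22, 2.22, 2.79, 3.14, 3.14, 3.14].

INTERFACE

Orientations are given as [roll, pitch, yaw] about the fixed x, y, z axes, in that order (R = Rz(yaw) Ry(pitch) Rx(roll)).
In Python, from cell import env, eyes gives the robot as it stands.
- The arm moves only by the shell command python3 -m inch 'ROWS'. ROWS is JSON, a list of rows, each a list of 3 entries, a list of its own where there are three numbers: the shift along the tool's x, y, z in units of 60 mm (1.0 is 60 mm), then the turn about the tool's z in units of 5 degrees (1.0 is 5 degrees), then the closure, from -1 (fully open) to 1 (shut). In form: [[[tx, ty, tz], turn, claw], ...]. A call has exactly 10 rows; each row shifts and turns the commanded pose from where the row before left it, along the tool's axes as they then stand; what a row does not reach is not made up. A row lasts 1/8 s, in which the tool goes at most 62.5 mm and 10.7 degrees, less where a joint would pass 70% of its speed; a pose out of reach is approached as far as the arm can. A call is refused whole if a number of a shift passes 1 or a number of a turn 1, either way. A call with a gripper value outside its range is refused whole. The fingers move at their own pace and stop on an object; the grip force is fixed at half the most. Time passes only in rows, so rows that do not move let the fingers close, or fill a call up. It gives the time, the measured TCP pose, the force, the opening and the grip force at its end, in the units of the state.
- env.state(): the state, without advancing time (a new reading comes with each control period).
- eyes.read_camera(name): name is "scene" or "top" or "wrist"; returns a dict with "pixels" (480x640x3 uint8, red, green, blue), "fx", "fy", "cx", "cy" (pixels), "extrinsics" (4x4, takes a point from world to camera coordinates). Camera axes: x right, y down, z forward; pixel columns grow to the right and rows downward; lengths in mm; the calibration is good to about 2 mm. A picture is of the moment at which its call begins. There is no depth.
- env.job_done(): hands the job in; it is judged then, once.
Trained networks look in a picture, given as the dict that the camera call returned (one of the last four; its "shot" number tells which), for a name from the list of things; names that differ only in an ending like _2 or _b are one class to them, and where a whole thing is asked for, a point or a joint stands for the part that bears it (a point fixed in the world has none). Each returns a list of dicts, best first, with "score" (0 to 1); they miss things now and then, are a little off and sometimes report something else, mostly with a low value. They report only what shows in the picture. A call takes as long as a camera call.
- eyes.boxes_of(name, picture): "centre" ([row, column] in pixels, amid what is visible of it).
- eyes.cut_out(name, picture): "mask" (480x640 bool, what is visible of it) and "centre" ([row, column] in pixels, amid what is visible of it).
- eyes.spot_point(name, picture): "centre" ([row, column] in pixels: a listed point, or the origin of a listed thing).
The state is a dict: "t": time; "joints": joint angles; "qvel": joint speeds; "tau": joint torques, N m; "eef_pos": TCP position; "tcp_rot": TCP orientation; "ft_force": force on the tool from outside, world axes, zero at the start; "moment": the same for the moment, N m; "opening": opening from 0.0 (shut) to 1.0 (fully open); "grip_force": force on a finger pad.
Only numpy, scipy, OpenCV 4.12 (cv2) and the standard library are available. Lean on these libraries where they do the work, as an engineer would, in place of code of your own. Each camera call takes 0.05 s, during which the arm holds its last target. There are 200 camera calls.

## Working session

There is one attempt and no reset: what is moved stays moved. The work goes in short steps, Python scripts to look and compute and a shell command to move; the robot and the scene stay as the last step left them, time stands still between calls to the robot, and variables do not carry over. Pictures are saved under pics/ and viewed, at most 10 in all, crops included, and the job is handed in when it is done.

```bash
ls; mkdir -p pics; cat > h.py <<'E'
import numpy as np, cv2, json
from cell import env, eyes
def ray(p,rc):
    E=np.array(p["extrinsics"]);R=E[:3,:3];t=E[:3,3]
    d=R.T@np.array([(rc[1]-p["cx"])/p["fx"],(rc[0]-p["cy"])/p["fy"],1]);return -R.T@t,d/np.linalg.norm(d)
def tri(rays):
    A=sum(np.eye(3)-np.outer(d,d) for o,d in rays);b=sum((np.eye(3)-np.outer(d,d))@o for o,d in rays)
    x=np.linalg.solve(A,b);return x,[np.linalg.norm((np.eye(3)-np.outer(d,d))@(x-o)) for o,d in rays]
def proj(p,x):
    c=np.array(p["extrinsics"])@np.append(x,1);return [round(p["fy"]*c[1]/c[2]+p["cy"],1),round(p["fx"]*c[0]/c[2]+p["cx"],1)]
E
cat > a.py <<'E'
from h import *
print({k:np.round(v,3).tolist() for k,v in env.state().items()}, env.pinch_z)
P={n:eyes.read_camera(n) for n in("scene","top")}
for n in P: cv2.imwrite(f"pics/{n}0.png",P[n]["pixels"][...,::-1])
for o in "unit wing_l_grip wing_r_grip hook_l hook_r tray_handle tray_hinge mask keeper shell_a shell_b flashlight brush".split():
    D={n:eyes.spot_point(o,P[n]) for n in P}
    print(o,[(n,[(np.round(d["centre"],1).tolist(),round(d["score"],2)) for d in D[n][:3]]) for n in P])
    if all(D.values()):
        x,e=tri([ray(P[n],D[n][0]["centre"]) for n in P]);print("   ",x.round(1),np.round(e,1))
E
python3 a.py
```

```text
pics
{'t': 0.0, 'joints': [-1.365, 0.492, 1.559, 0.0, 1.092, -0.106], 'qvel': [-0.0, 0.002, -0.002, -0.0, 0.001, -0.0], 'tau': [0.001, -61.265, -25.818, 0.069, 0.048, -0.0], 'eef_pos': [191.699, -594.608, 214.071], 'tcp_rot': [-3.14, -0.0, 0.312], 'ft_force': [-0.277, -0.611, -0.192], 'moment': [-0.017, -0.015, 0.018], 'grip_force': 0.0, 'opening': 1.003} -18.8
unit [('scene', [([312.0, 260.5], 0.8)]), ('top', [([191.4, 337.9], 0.61)])]
    [668.6 -68.4  11.6] [1. 1.]
wing_l_grip [('scene', [([262.6, 325.0], 0.61)]), ('top', [([200.8, 286.8], 0.52)])]
    [609.3  50.3 160.5] [1.6 1.6]
wing_r_grip [('scene', [([239.8, 208.1], 0.49)]), ('top', [([159.2, 362.3], 0.56), ([188.3, 403.5], 0.42)])]
    [ 687.3 -124.   233.1] [22.5 22.5]
hook_l [('scene', [([229.1, 217.3], 0.91), ([251.1, 328.8], 0.73), ([338.1, 498.9], 0.62)]), ('top', [([224.0, 288.9], 0.68), ([210.5, 402.7], 0.64)])]
    [605.6 -50.9 224.9] [109.2 109.2]
hook_r [('scene', [([229.1, 217.3], 0.91), ([251.1, 328.8], 0.73), ([338.1, 498.9], 0.62)]), ('top', [([224.0, 288.9], 0.68), ([210.5, 402.7], 0.64)])]
    [605.6 -50.9 2
[... 382 characters left out ...]
eper [('scene', [([234.6, 151.3], 0.63)]), ('top', [([238.6, 483.5], 0.92)])]
    [ 553.9 -412.7    9.5] [0.9 0.9]
shell_a [('scene', [([285.2, 229.5], 0.49), ([297.1, 272.2], 0.47)]), ('top', [([164.5, 318.7], 0.6), ([160.3, 359.8], 0.55)])]
    [708.9 -57.  156.6] [42.5 42.5]
shell_b [('scene', [([285.2, 229.5], 0.49), ([297.1, 272.2], 0.47)]), ('top', [([164.5, 318.7], 0.6), ([160.3, 359.8], 0.55)])]
    [708.9 -57.  156.6] [42.5 42.5]
flashlight [('scene', [([252.3, 452.7], 0.97)]), ('top', [([338.3, 182.8], 0.94)])]
    [326.2 291.9 -11.7] [1.4 1.4]
brush [('scene', [([196.5, 226.4], 0.63)]), ('top', [([321.3, 448.5], 0.62), ([194.2, 339.7], 0.58)])]
    [ 358.7 -316.     2.6] [5.1 5.1]
```

View pics/scene0.png

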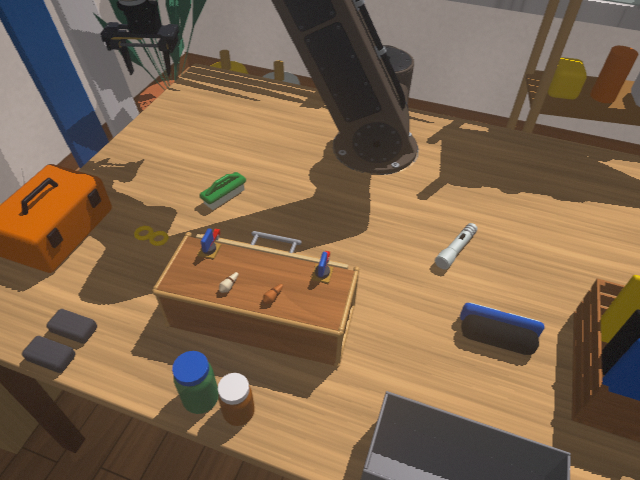

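View pics/top0.png

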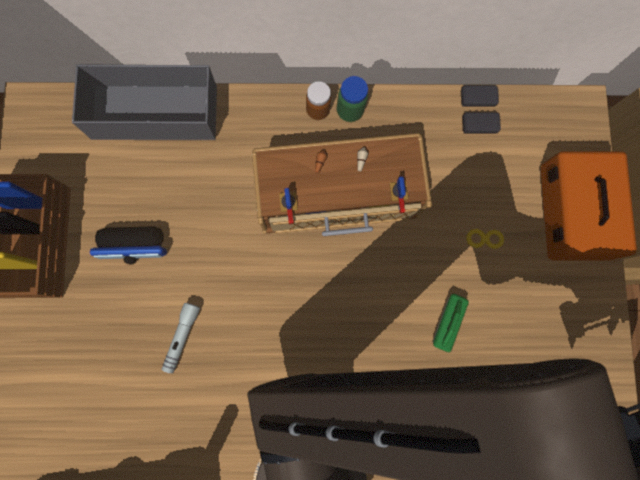

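```bash
cat > b.py <<'E'
from h import *
P={n:eyes.read_camera(n) for n in("scene","top")}
for k,(s,t) in dict(wl=([262.6,325],[200.8,286.8]),wr=([239.8,208.1],[188.3,403.5]),hl=([251.1,328.8],[224,288.9]),hr=([229.1,217.3],[210.5,402.7])).items():
    x,e=tri([ray(P["scene"],s),ray(P["top"],t)]);print(k,x.round(1),np.round(e,1))
for n in P:print(n,ray(P[n],[240,320]))
E
python3 b.py
```

```text
wl [609.3  50.3 160.5] [1.6 1.6]
wr [ 635.5 -193.9  158.9] [3.7 3.7]
hl [563.7  44.7 143.6] [0.1 0.1]
hr [ 591.4 -195.3  146.2] [1.2 1.2]
scene (array([1209.90549133,  242.31880409,  905.55188261]), array([-0.64399821, -0.21666345, -0.73370516]))
top (array([ 347.49915935,    8.5082908 , 1258.54052092]), array([ 0.1608832 , -0.02566867, -0.98663961]))
```

The scene shows the blue wings at about (240,208) and (262,325) px, hooks toward the robot, with the handle at (238,274). The top view agrees: left wing at (200,287), right at (188,403), handle at (230,347). Triangulation gives the unit a yaw of about 0.107 rad. The network's boxes match, apart from the right wing's first top hit, which is a shell. Next I move over the right screw to look with the wrist camera.

```bash
python3 -m inch '[[[0.88,-0.42,-0.08],0,-1],[[0.88,-0.42,-0.08],0,-1],[[0.88,-0.42,-0.08],0,-1],[[0.88,-0.42,-0.08],0,-1],[[0.88,-0.42,-0.08],0,-1],[[0.88,-0.42,-0.08],0,-1],[[0.88,-0.42,-0.08],0.6,-1],[[0.88,-0.42,-0.08],0.6,-1],[[0.88,-0.42,-0.08],0.6,-1],[[0.8,-0.4,-0.08],0.6,0]]'
cat > c.py <<'E'
from h import *
import sys
s=env.state();print(round(s["t"],2),np.round(s["eef_pos"],1),np.round(s["tcp_rot"],3),np.round(s["joints"],2))
p=eyes.read_camera("wrist");cv2.imwrite(f"pics/{sys.argv[1]}.png",p["pixels"][...,::-1])
print(ray(p,[240,320]))
for o in "wing_r_grip hook_r tray_handle shell_a".split():
    print(o,[(np.round(d["centre"],1).tolist(),round(d["score"],2)) for d in eyes.spot_point(o,p)[:3]])
for k,x in dict(wl=[609.3,50.3,160.5],wr=[635.5,-193.9,160],h=[551.7,-81.3,121.5]).items():print(k,proj(p,x))
np.save(sys.argv[1],np.array(p["extrinsics"]));print(p["fx"],p["cx"],p["cy"])
E
python3 c.py w1
```

```text
t: 2.75
eef_pos: [625.6, -207.4, 262.9]
tcp_rot: [3.141, -0.0, 0.101]
ft_force: [-0.0, -1.4, -0.2]
opening: 0.943
grip_force: 0.0
2.75 [ 625.6 -207.4  262.9] [ 3.141 -0.     0.101] [-0.42  0.5   1.41 -0.    1.23  1.05]
(array([ 704.51595402, -198.08479648,  433.34957016]), array([-0.28408654, -0.02928426, -0.95835133]))
wing_r_grip [([220.0, 296.6], 0.68), ([272.1, 301.3], 0.31)]
hook_r [([272.2, 300.6], 0.85)]
tray_handle [([294.8, 154.0], 0.81)]
shell_a [([98.5, 60.3], 0.82), ([104.6, 194.4], 0.56)]
wl [np.float64(223.4), np.float64(-59.5)]
wr [np.float64(221.3), np.float64(303.4)]
h [np.float64(295.6), np.float64(158.4)]
415.2392306661821 320.42150257580386 238.7313289536855
```

View pics/w1.png

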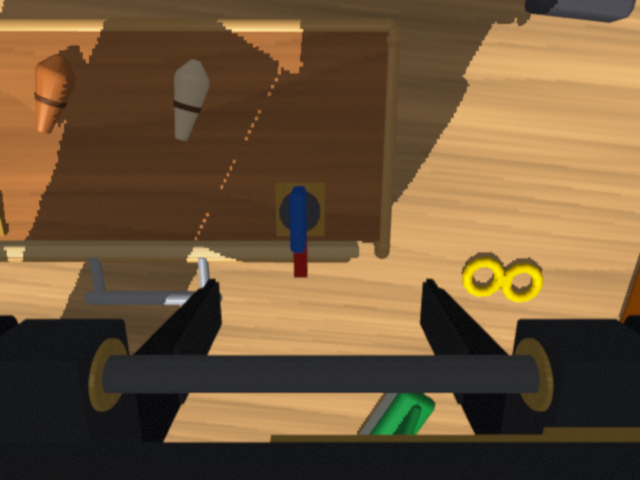

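The wrist view shows the right wing at (220,297) with the hook below it at (272,300), the handle at (295,154), and the shells behind at (98,60) and (100,190). I fit the unit pose from all the views together.

```bash
cat > f.py <<'E'
from h import *
from scipy.optimize import least_squares
P={n:eyes.read_camera(n) for n in("scene","top","wrist")}
O=[("wing_l_grip","scene",[262.6,325]),("wing_l_grip","top",[200.8,286.8]),("wing_r_grip","scene",[239.8,208.1]),("wing_r_grip","top",[188.3,403.5]),("wing_r_grip","wrist",[220,296.6]),
("tray_handle","scene",[238.2,273.8]),("tray_handle","top",[231.6,347.1]),("tray_handle","wrist",[294.8,154]),
("hook_r","wrist",[272.2,300.6]),("hook_l","top",[224,288.9]),("hook_r","top",[210.5,402.7]),("hook_l","scene",[251.1,328.8]),("hook_r","scene",[229.1,217.3])]
M=dict(wing_l_grip=[-40,120,166],wing_r_grip=[-40,-120,166],hook_l=[-86,120,143],hook_r=[-86,-120,143])
def pt(n,v):
    m=np.array(M[n] if n in M else [v[4],0,124.]);c,s=np.cos(v[2]),np.sin(v[2])
    return np.array([v[0]+c*m[0]-s*m[1],v[1]+s*m[0]+c*m[1],m[2]+v[3]])
def r(v): return np.concatenate([np.array(proj(P[c],pt(n,v)))-z for n,c,z in O])
s=least_squares(r,[665,-68,.107,0,-117],loss="soft_l1",f_scale=2);print(s.x.round(3));print([(o[0],o[1],q.round(1).tolist()) for o,q in zip(O,r(s.x).reshape(-1,2))])
for n in list(M)+["h"]:print(n,pt(n,s.x).round(1))
for n,c in (("wing_r_grip","top"),("wing_r_grip","scene")):
    print(n,c,tri([ray(P["wrist"],[220,296.6]),ray(P[c],dict(((a,b),z) for a,b,z in O)[n,c])]))
E
python3 f.py
```

```text
[ 6.65e+02 -6.80e+01  1.07e-01  0.00e+00 -1.17e+02]
[('wing_l_grip', 'scene', [-1.2, -2.8]), ('wing_l_grip', 'top', [-1.9, 0.7]), ('wing_r_grip', 'scene', [-1.6, -2.0]), ('wing_r_grip', 'top', [-1.3, -2.2]), ('wing_r_grip', 'wrist', [-4.2, 0.0]), ('tray_handle', 'scene', [-1.6, 1.8]), ('tray_handle', 'top', [0.9, 0.6]), ('tray_handle', 'wrist', [2.6, -0.9]), ('hook_r', 'wrist', [-3.2, -1.0]), ('hook_l', 'top', [-1.4, 1.3]), ('hook_r', 'top', [0.1, -0.3]), ('hook_l', 'scene', [0.9, -1.6]), ('hook_r', 'scene', [1.1, -1.1])]
wing_l_grip [612.4  47.  166. ]
wing_r_grip [ 638.  -191.6  166. ]
hook_l [566.7  42.1 143. ]
hook_r [ 592.3 -196.5  143. ]
h [548.7 -80.5 124. ]
wing_r_grip top (array([ 635.13990625, -193.69891171,  168.82541092]), [np.float64(1.9578776316839384), np.float64(1.9578776316840234)])
wing_r_grip scene (array([ 632.77121475, -191.52807744,  156.0509892 ]), [np.float64(0.055189221699827), np.float64(0.05518922169987364)])
```

```bash
sed -i 's/round(p\["fy"\]\*c\[1\]\/c\[2\]+p\["cy"\],1)/p["fy"]*c[1]\/c[2]+p["cy"]/; s/round(p\["fx"\]\*c\[0\]\/c\[2\]+p\["cx"\],1)/p["fx"]*c[0]\/c[2]+p["cx"]/' h.py; python3 f.py
```

```text
[ 6.61856e+02 -6.81090e+01  1.08000e-01 -2.14300e+00 -1.12078e+02]
[('wing_l_grip', 'scene', [-1.7, -2.4]), ('wing_l_grip', 'top', [-0.1, 0.9]), ('wing_r_grip', 'scene', [-1.9, -1.2]), ('wing_r_grip', 'top', [0.3, -2.2]), ('wing_r_grip', 'wrist', [-0.3, -0.1]), ('tray_handle', 'scene', [-0.3, 1.6]), ('tray_handle', 'top', [0.2, 0.4]), ('tray_handle', 'wrist', [-0.3, -0.2]), ('hook_r', 'wrist', [-0.3, -1.1]), ('hook_l', 'top', [0.4, 1.4]), ('hook_r', 'top', [1.7, -0.3]), ('hook_l', 'scene', [0.5, -1.2]), ('hook_r', 'scene', [0.8, -0.4])]
wing_l_grip [609.1  46.9 163.9]
wing_r_grip [ 635.1 -191.7  163.9]
hook_l [563.4  41.9 140.9]
hook_r [ 589.3 -196.7  140.9]
h [550.4 -80.2 121.9]
wing_r_grip top (array([ 635.22631939, -193.76178839,  168.49798442]), [np.float64(1.956515581355102), np.float64(1.9565155813551842)])
wing_r_grip scene (array([ 632.88660662, -191.54757577,  156.09610772]), [np.float64(0.03383294359261463), np.float64(0.033832943592628416)])
```

```bash
python3 -m inch '[[[0.09,-0.12,0.1],0,0],[[0.09,-0.12,0.1],0,0],[[0,0,0.4],0,0],[[0,0,0.4],0,0],[[0,0,0.4],0,0],[[0,0,0.3],0,0],[[0,0,0.16],0,0],[[0,0,0],0,0],[[0,0,0],0,0.6],[[0,0,0],0,0.6]]'
python3 c.py w2
```

```text
t: 4.55
eef_pos: [633.8, -193.7, 151.8]
tcp_rot: [3.141, -0.001, 0.102]
ft_force: [-0.4, 0.4, -0.2]
opening: 0.345
grip_force: 0.0
4.55 [ 633.8 -193.7  151.8] [ 3.141e+00 -1.000e-03  1.020e-01] [-0.4   0.61  1.53 -0.    1.01  1.07]
(array([ 712.44217449, -184.24779159,  322.28693665]), array([-0.28320279, -0.02993972, -0.95859261]))
wing_r_grip [([307.9, 314.1], 0.6)]
hook_r []
tray_handle [([397.0, 103.0], 0.61)]
shell_a [([114.2, 150.7], 0.97)]
wl [np.float64(308.7276190040301), np.float64(-252.6502285027202)]
wr [np.float64(305.7134348850749), np.float64(323.711423479199)]
h [np.float64(392.27643465410006), np.float64(109.23636186684502)]
415.2392306661821 320.42150257580386 238.7313289536855
```

View pics/w2.png

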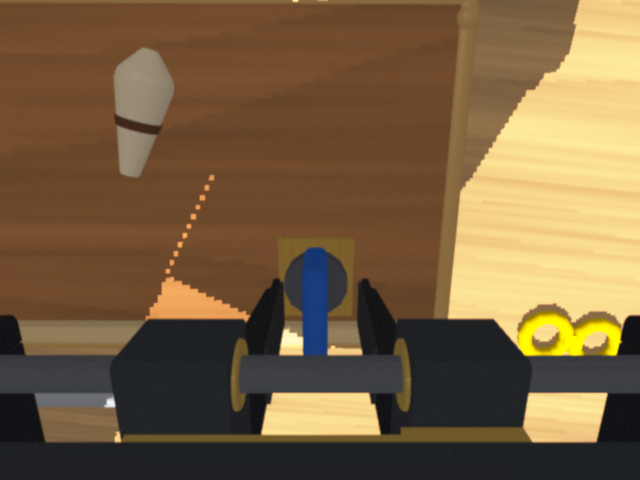

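The bar stands between the pads, about 2 mm left of centre (316 against 321 px). I shift by that much and close.

```bash
cat > s.py <<'E'
from h import *
s=env.state();print({k:np.round(s[k],3).tolist() for k in("t","joints","eef_pos","tcp_rot","ft_force","moment","opening","grip_force")})
E
python3 -m inch '[[[0,-0.033,0],0,0.6],[[0,0,0],0,1],[[0,0,0],0,1],[[0,0,0],0,1],[[0,0,0],0,1],[[0,0,0],0,1],[[0,0,0],0,1],[[0,0,0],0,1],[[0,0,0],0,1],[[0,0,0],0,1]]' && python3 s.py
```

```text
t: 6.05
eef_pos: [633.3, -191.6, 151.1]
tcp_rot: [-3.142, -0.0, 0.102]
ft_force: [-0.7, 3.0, 1.2]
opening: 0.104
grip_force: 30.0
{'t': 6.05, 'joints': [-0.394, 0.606, 1.529, 0.0, 1.007, 1.075], 'eef_pos': [633.29, -191.584, 151.056], 'tcp_rot': [-3.142, -0.0, 0.102], 'ft_force': [-0.749, 3.049, 1.175], 'moment': [0.588, 0.06, 0.003], 'opening': 0.104, 'grip_force': 30.0}
```

Now I feel counter-clockwise (right-hand unscrew), 3°.

```bash
python3 -m inch '[[[0,0,0],-0.2,1],[[0,0,0],-0.2,1],[[0,0,0],-0.2,1],[[0,0,0],0,1],[[0,0,0],0,1],[[0,0,0],0,1],[[0,0,0],0,1],[[0,0,0],0,1],[[0,0,0],0,1],[[0,0,0],0,1]]' >/dev/null&& python3 s.py
```

```text
{'t': 7.3, 'joints': [-0.394, 0.606, 1.529, -0.0, 1.006, 1.022], 'eef_pos': [633.294, -191.775, 151.051], 'tcp_rot': [3.141, -0.0, 0.155], 'ft_force': [0.271, -0.273, -0.113], 'moment': [0.093, -0.015, -0.111], 'opening': 0.103, 'grip_force': 30.002}
```

```bash
python3 -m inch '[[[0,0,0],-0.2,1],[[0,0,0],-0.2,1],[[0,0,0],0,1],[[0,0,0],0,1],[[0,0,0],0,1],[[0,0,0],0,1],[[0,0,0],0,1],[[0,0,0],0,1],[[0,0,0],0,1],[[0,0,0],0,1]]' >/dev/null&& python3 s.py
```

```text
{'t': 8.55, 'joints': [-0.394, 0.606, 1.529, -0.0, 1.006, 0.988], 'eef_pos': [633.321, -191.817, 151.046], 'tcp_rot': [3.141, -0.0, 0.19], 'ft_force': [0.473, -4.661, -0.198], 'moment': [-0.873, -0.154, -0.116], 'opening': 0.109, 'grip_force': 30.004}
```

```bash
python3 -m inch '[[[0,0,0],-0.2,1],[[0,0,0],-0.2,1],[[0,0,0],0,1],[[0,0,0],0,1],[[0,0,0],0,1],[[0,0,0],0,1]
,[[0,0,0],0,1],[[0,0,0],0,1],[[0,0,0],0,1],[[0,0,0],0,1]]' >/dev/null&& python3 s.py
```

```text
{'t': 9.8, 'joints': [-0.394, 0.606, 1.529, -0.0, 1.006, 0.952], 'eef_pos': [633.354, -191.984, 151.053], 'tcp_rot': [3.141, -0.0, 0.225], 'ft_force': [0.709, -5.384, -1.097], 'moment': [-1.107, -0.194, -0.173], 'opening': 0.103, 'grip_force': 30.008}
```

```bash
python3 -c "
import json" ; sleep 0; ls pics
```

```text
scene0.png
top0.png
w1.png
w2.png
```

```bash
python3 -m inch '[[[0,0,0],-0.1,1],[[0,0,0],-0.1,1],[[0,0,0],0,1],[[0,0,0],0,1],[[0,0,0],0,1],[[0,0,0],0,1]
,[[0,0,0],0,1],[[0,0,0],0,1]
,[[0,0,0],0,1],[[0,0,0],0,1]]' >/dev/null&& python3 s.py
```

```text
{'t': 11.05, 'joints': [-0.394, 0.606, 1.529, -0.001, 1.006, 0.935], 'eef_pos': [633.389, -192.062, 151.043], 'tcp_rot': [3.141, -0.0, 0.242], 'ft_force': [1.524, -5.678, -1.631], 'moment': [-1.11, -0.198, -0.225], 'opening': 0.104, 'grip_force': 30.012}
```

Counter-clockwise came up tight (0.225 N m and rising with the bush's stiffness), so the right screw has a left-hand thread. I back off clockwise and feel again.

```bash
python3 -m inch '[[[0,0,0],0.4,1],[[0,0,0],0.4,1],[[0,0,0],0.4,1],[[0,0,0],0.4,1],[[0,0,0],0.4,1],[[0,0,0],0.4,1],[[0,0,0],0,1],[[0,0,0],0,1],[[0,0,0],0,1],[[0,0,0],0,1]]' >/dev/null&& python3 s.py
```

```text
{'t': 12.3, 'joints': [-0.393, 0.606, 1.529, 0.0, 1.007, 1.145], 'eef_pos': [633.236, -191.274, 151.022], 'tcp_rot': [-3.141, 0.0, 0.033], 'ft_force': [-0.214, 4.07, 1.883], 'moment': [0.866, -0.115, 0.121], 'opening': 0.105, 'grip_force': 30.003}
```

Free at 0.12 N m. I carry on 40° clockwise.

```bash
python3 -m inch '[[[0,0,0],0.8,1],[[0,0,0],0.8,1],[[0,0,0],0.8,1],[[0,0,0],0.8,1],[[0,0,0],0.8,1],[[0,0,0],0.8,1],[[0,0,0],0.8,1],[[0,0,0],0.8,1],[[0,0,0],0.8,1],[[0,0,0],0.8,1]]' >/dev/null&& python3 s.py
```

```text
{'t': 13.55, 'joints': [-0.391, 0.606, 1.53, 0.005, 1.007, 1.845], 'eef_pos': [634.117, -188.481, 151.048], 'tcp_rot': [-3.137, 0.002, -0.668], 'ft_force': [5.843, 20.688, 2.179], 'moment': [3.976, -1.291, 0.241], 'opening': 0.104, 'grip_force': 30.031}
```

```bash
python3 -m inch '[[[0.033,-0.037,0],0,1],[[0,0,0],0,1],[[0,0,0],0,1],[[0,0,0],0,1],[[0,0,0],0,1],[[0,0,0],0.4,1],[[0,0,0],0.4,1],[[0,0,0],0,1],[[0,0,0],0,1],[[0,0,0],0,1]]' >/dev/null&& python3 s.py
```

```text
{'t': 14.8, 'joints': [-0.389, 0.608, 1.524, 0.003, 1.015, 1.915], 'eef_pos': [634.708, -188.093, 150.97], 'tcp_rot': [-3.141, 0.006, -0.735], 'ft_force': [-6.785, 17.915, 7.548], 'moment': [3.482, 1.387, 0.153], 'opening': 0.104, 'grip_force': 30.009}
```

```bash
python3 -m inch '[[[-0.04,-0.02,0],0,1],[[0,0,0],0.6,1],[[0,0,0],0.7,1],[[0,0,0],0.7,1],[[0,0,0],0.7,1],[[0,0,0],0.7,1],[[0,0,0],0.7,1],[[0,0,0],0.7,1],[[0,0,0],0.7,1],[[0,0,0],0.7,1]]' >/dev/null&& python3 s.py
```

```text
{'t': 16.05, 'joints': [-0.386, 0.607, 1.526, 0.004, 1.007, 2.461], 'eef_pos': [636.542, -186.59, 151.044], 'tcp_rot': [-3.138, 0.002, -1.278], 'ft_force': [8.346, 12.916, -0.693], 'moment': [2.849, -1.802, 0.203], 'opening': 0.103, 'grip_force': 30.009}
```

```bash
python3 -m inch '[[[0,0,0],0,0],[[0,0,0],0,0],[[0,0,0],0,0],[[0,0,-0.5],0,0],[[0,0,-0.6],-0.4,0],[[0,0,-0.6],-1,0],[[0,0,-0.1],-1,0],[[0,0,0],-1,0],[[0,0,0],-1,0],[[0,0,0],-1,0]]' >/dev/null&& python3 c.py w3
```

```text
17.3 [ 635. -189.  259.] [ 3.141 -0.    -0.803] [-0.39  0.51  1.4  -0.    1.23  1.98]
(array([ 689.97108976, -245.23820936,  429.40333912]), array([-0.19807145,  0.2047718 , -0.95855945]))
wing_r_grip [([239.8, 317.8], 0.61)]
hook_r [([282.4, 294.7], 0.96), ([237.0, 319.9], 0.2)]
tray_handle [([381.7, 304.9], 0.56)]
shell_a [([239.0, 179.4], 0.62)]
wl [np.float64(465.0924754635115), np.float64(136.44632538093768)]
wr [np.float64(232.4556956245604), np.float64(325.1362798066707)]
h [np.float64(377.0229824315301), np.float64(302.99914498941695)]
415.2392306661821 320.42150257580386 238.7313289536855
```

View pics/w3.png

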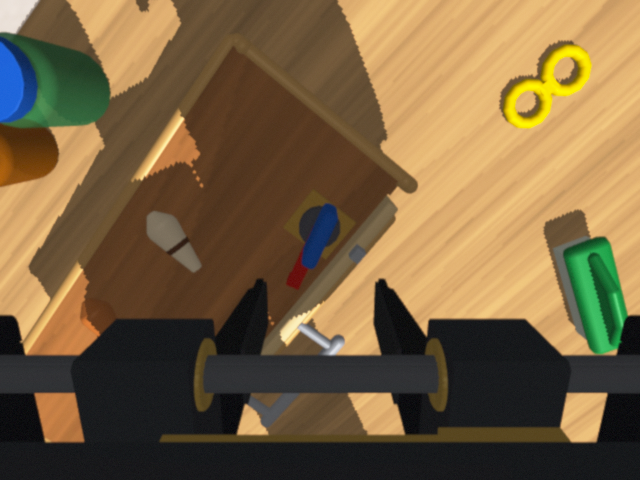

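The right hook now points well inboard: hub at (225,320) px, hook end at (282,295), and the freed lug shows at (253,355). On to the left screw.

```bash
python3 - <<'E'
from h import *
# hook angle check
class D(dict):pass
p=dict(extrinsics=np.load("w3.npy"),fx=415.24,fy=415.24,cx=320.42,cy=238.73)
def at(rc,z):
    o,d=ray(p,rc);return o+d*(z-o[2])/d[2]
h=at([282.4,294.7],143);c=at([225,320],144);print(h,c,np.arctan2(*(c-h)[1::-1]), np.hypot(*(c-h)[:2]), at([239.8,317.8],166))
E
python3 -m inch '[[[-0.31,-0.25,0],-1,0],[[-0.29,-0.27,0],-1,0],[[-0.27,-0.3,0],-1,0],[[-0.24,-0.32,0],-1,0],[[-0.21,-0.34,0],-1,0],[[-0.18,-0.36,0],-1,0],[[-0.15,-0.37,0],-1,0],[[-0.12,-0.38,0],-1,0],[[-0.08,-0.39,0],-1,0],[[-0.05,-0.4,0],-1,0]]'
sed -i 's/wing_r_grip hook_r/wing_l_grip hook_l/' c.py; python3 c.py w4
python3 - <<'E'
from h import *
p=dict(extrinsics=np.load("w4.npy"),fx=415.24,fy=415.24,cx=320.42,cy=238.73)
q=eyes.read_camera("wrist")
for n,z in(("wing_l_grip",166),("hook_l",143),("tray_handle",124)):
    for r in eyes.spot_point(n,q)[:2]:
        o,d=ray(q,r["centre"]);print(n,round(r["score"],2),o+d*(z-o[2])/d[2])
E
```

```text
[ 621.47504909 -147.42252042  143.        ] [ 638.71255565 -192.25100231  144.        ] -1.20370444759588 48.02837099557686 [ 636.68402227 -188.05630815  166.        ]
t: 18.8
eef_pos: [611.2, 50.8, 259.1]
tcp_rot: [3.141, -0.0, 0.069]
ft_force: [0.2, -0.5, -0.7]
opening: 0.499
grip_force: 0.0
18.8 [611.2  50.8 259.1] [ 3.141 -0.     0.069] [-0.02  0.43  1.53 -0.    1.18  1.48]
(array([690.29709719,  57.55961941, 429.45047148]), array([-0.28499671, -0.01999067, -0.95832001]))
wing_l_grip [([236.4, 323.4], 0.77), ([285.7, 324.2], 0.57)]
hook_l [([238.2, 599.2], 0.82), ([289.9, 325.8], 0.66)]
tray_handle [([307.7, 477.4], 0.79)]
shell_a [([115.1, 567.5], 0.86), ([110.7, 432.9], 0.83)]
wl [np.float64(241.5928680745039), np.float64(322.3282755498899)]
wr [np.float64(228.12859372499364), np.float64(687.4345148329874)]
h [np.float64(306.09483955420023), np.float64(478.62730071813144)]
415.2392306661821 320.42150257580386 238.7313289536855
wing_l_grip 0.84 [614.90736493  47.91523872 166.        ]
hook_l 0.93 [ 621.54617381 -148.74538928  143.        ]
hook_l 0.67 [568.72202463  42.97465977 143.        ]
tray_handle 0.63 [551.32228046 -78.21450859 124.        ]
```

View pics/w4.png

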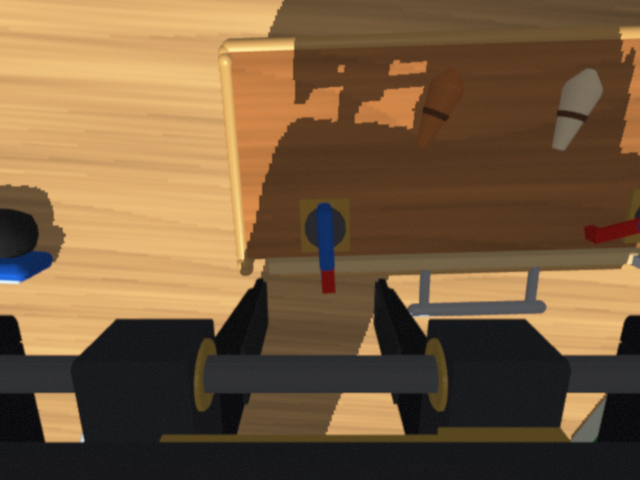

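The left wing sits at (236,323) px between the finger lines, with its hook at (290,326). The right hook has turned about 1.31 rad (75°). I descend on the left wing and grip it.

```bash
python3 -m inch '[[[0.023,0.035,0.2],-0.45,0],[[0,0,0.4],0,0],[[0,0,0.4],0,0],[[0,0,0.4],0,0],[[0,0,0.3],0,0],[[0,0,0.1],0,0.3],[[0,0,0],0,1],[[0,0,0],0,1],[[0,0,0],0,1],[[0,0,0],0,1]]' && python3 -m inch '[[[0,0,0],0,1],[[0,0,0],0,1],[[0,0,0],0,1],[[0,0,0],0,1],[[0,0,0],0,1],[[0,0,0],0,1],[[0,0,0],0,1],[[0,0,0],0,1],[[0,0,0],0,1],[[0,0,0],0,1]]' >/dev/null && python3 s.py
```

```text
t: 20.5
eef_pos: [613.0, 47.8, 151.6]
tcp_rot: [3.141, -0.001, 0.107]
ft_force: [-0.7, -3.7, 3.1]
opening: 0.107
grip_force: 30.0
{'t': 21.75, 'joints': [-0.029, 0.543, 1.653, -0.001, 0.944, 1.435], 'eef_pos': [613.063, 47.767, 151.615], 'tcp_rot': [3.141, -0.001, 0.107], 'ft_force': [-0.74, -3.748, 5.175], 'moment': [-0.715, 0.253, -0.01], 'opening': 0.104, 'grip_force': 29.994}
```

I feel counter-clockwise, 5°.

```bash
python3 -m inch '[[[0,0,0],-0.2,1],[[0,0,0],-0.2,1],[[0,0,0],-0.2,1],[[0,0,0],-0.2,1],[[0,0,0],-0.2,1],[[0,0,0],0,1],[[0,0,0],0,1],[[0,0,0],0,1],[[0,0,0],0,1],[[0,0,0],0,1]]' >/dev/null&& python3 s.py
```

```text
{'t': 23.0, 'joints': [-0.03, 0.543, 1.653, -0.001, 0.944, 1.348], 'eef_pos': [613.07, 47.649, 151.615], 'tcp_rot': [3.141, -0.001, 0.194], 'ft_force': [-1.468, -4.368, 6.134], 'moment': [-0.851, 0.257, -0.108], 'opening': 0.105, 'grip_force': 30.006}
```

```bash
python3 -m inch '[[[0,0,0],-0.2,1],[[0,0,0],-0.2,1],[[0,0,0],-0.2,1],[[0,0,0],0,1],[[0,0,0],0,1],[[0,0,0],0,1],[[0,0,0],0,1],[[0,0,0],0,1],[[0,0,0],0,1],[[0,0,0],0,1]]' >/dev/null&& python3 s.py
```

```text
{'t': 24.25, 'joints': [-0.03, 0.543, 1.653, -0.001, 0.944, 1.296], 'eef_pos': [613.097, 47.617, 151.596], 'tcp_rot': [3.141, -0.001, 0.246], 'ft_force': [-0.906, -4.646, 5.117], 'moment': [-0.938, 0.263, -0.097], 'opening': 0.105, 'grip_force': 30.006}
```

```bash
python3 -m inch '[[[0,0,0],-0.2,1],[[0,0,0],-0.2,1],[[0,0,0],-0.2,1],[[0,0,0],0,1],[[0,0,0],0,1],[[0,0,0],0,1],[[0,0,0],-0.2,1],[[0,0,0],-0.2,1],[[0,0,0],0,1],[[0,0,0],0,1]]' >/dev/null&& python3 s.py
```

```text
{'t': 25.5, 'joints': [-0.03, 0.543, 1.653, -0.001, 0.944, 1.208], 'eef_pos': [613.116, 47.491, 151.615], 'tcp_rot': [3.14, -0.001, 0.333], 'ft_force': [-1.653, -5.312, 4.478], 'moment': [-1.038, 0.133, -0.089], 'opening': 0.099, 'grip_force': 30.006}
```

It turns freely past any seat slack, so the left screw unscrews counter-clockwise. I continue.

```bash
python3 -m inch '[[[0,-0.01,0],-0.7,1],[[0,0,0],-0.7,1],[[0,0,0],-0.7,1],[[0,0,0],-0.7,1],[[0,0,0],-0.7,1],[[0,0,0],-0.7,1],[[0,0,0],-0.7,1],[[0,0,0],-0.7,1],[[0,0,0],-0.7,1],[[0,0,0],0,1]]' >/dev/null&& python3 s.py
```

```text
{'t': 26.75, 'joints': [-0.03, 0.543, 1.653, -0.003, 0.943, 0.659], 'eef_pos': [613.535, 47.019, 151.606], 'tcp_rot': [3.138, 0.0, 0.884], 'ft_force': [2.192, -13.465, 4.462], 'moment': [-2.339, -0.371, -0.142], 'opening': 0.102, 'grip_force': 30.004}
```

```bash
python3 -m inch '[[[-0.016,0.02,0],-0.6,1],[[0,0,0],-0.7,1],[[0,0,0],-0.7,1],[[0,0,0],-0.7,1],[[0,0,0],-0.7,1],[[0,0,0],-0.7,1],[[0,0,0],-0.7,1],[[0,0,0],-0.7,1],[[0,0,0],-0.6,1],[[0,0,0],0,1]]' >/dev/null&& python3 s.py
```

```text
{'t': 28.0, 'joints': [-0.031, 0.543, 1.652, -0.001, 0.942, 0.124], 'eef_pos': [614.196, 46.541, 151.662], 'tcp_rot': [3.138, 0.0, 1.416], 'ft_force': [3.553, -5.756, 2.736], 'moment': [-1.085, -0.829, -0.103], 'opening': 0.101, 'grip_force': 30.004}
```

The left screw has turned far enough. I open, rise, check its angle, and move over the handle with the fingers to close along the unit's x.

```bash
python3 -m inch '[[[0,0,0],0,0],[[0,0,0],0,0],[[0,0,-0.4],0,0],[[0,0,-0.6],0,0],[[0,0,-0.6],-1,0],[[0,0,0],-1,0],[[0,0,0],-1,0],[[-0.66,-0.43,0],0,0.3],[[-0.66,-0.43,0],0,0.3],[[-0.65,-0.42,0],0,0.3]]' 
cat > d.py <<'E'
from h import *
import sys
s=env.state();print(round(s["t"],2),np.round(s["eef_pos"],1),np.round(s["tcp_rot"],3),np.round(s["joints"],2),s["opening"])
P={n:eyes.read_camera(n) for n in("wrist","top","scene")};cv2.imwrite(f"pics/{sys.argv[1]}.png",P["wrist"]["pixels"][...,::-1])
for n,z in(("wing_l_grip",166),("hook_l",143),("tray_handle",124)):
  for k,q in P.items():
    for r in eyes.spot_point(n,q)[:2]:
        o,d=ray(q,r["centre"]);print(n,k,np.round(r["centre"]),round(r["score"],2),(o+d*(z-o[2])/d[2]).round(1))
cv2.imwrite(f"pics/{sys.argv[1]}_t.png",P["top"]["pixels"][...,::-1]);cv2.imwrite(f"pics/{sys.argv[1]}_s.png",P["scene"]["pixels"][...,::-1])
E
python3 d.py w5
```

```text
t: 29.25
eef_pos: [548.2, -79.3, 246.8]
tcp_rot: [-3.141, -0.0, 1.678]
ft_force: [0.9, 0.6, 0.4]
opening: 0.354
grip_force: 0.0
29.25 [548.2 -79.3 246.8] [-3.141 -0.     1.678] [-0.26  0.36  1.69  0.    1.09 -0.37] 0.35357228055036666
wing_l_grip wrist [ 39. 462.] 0.74 [612.5  50.4 166. ]
wing_l_grip top [195. 288.] 0.48 [620.6  46.7 166. ]
wing_l_grip scene [263. 324.] 0.74 [615.7  52.2 166. ]
hook_l wrist [124. 419.] 0.75 [602.1   3.1 143. ]
hook_l top [206. 308.] 0.74 [602.1   3.6 143. ]
hook_l scene [258. 301.] 0.79 [599.6  -1.5 143. ]
tray_handle wrist [230. 328.] 0.96 [553.3 -77.3 124. ]
tray_handle scene [298. 273.] 0.57 [697.8 -21.1 124. ]
tray_handle scene [241. 272.] 0.55 [562.  -82.3 124. ]
```

View pics/w5.png

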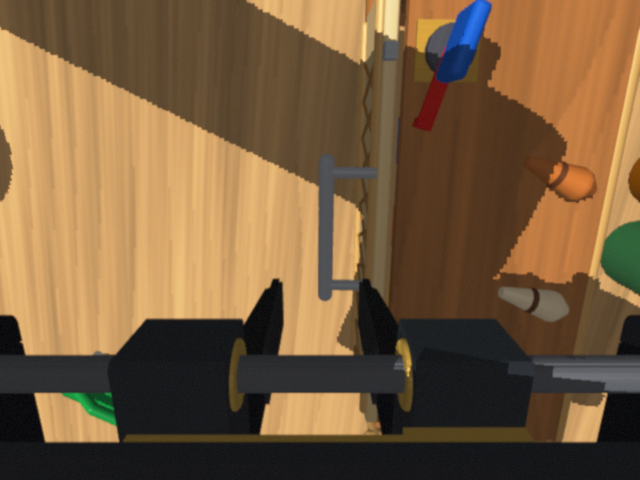

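The left hook is at (602,3) mm, a turn of about 1.22 rad (70°). The handle bar runs at column 326, just off the finger centre, and its middle is at about (552,-78). I narrow the fingers, descend and grip.

```bash
python3 -m inch '[[[0,0.058,0.1],0,0.45],[[0,0,0.4],0,0.45],[[0,0,0.5],0,0.45],[[0,0,0.5],0,0.45],[[0,0,0.4],0,0.45],[[0,0,0.25],0,0.45],[[0,0,0.1],0,0.45],[[0,0,0],0,0.45],[[0,0,0],0,0.45],[[0,0,0],0,0.45]]'  && python3 d.py w6 | head -1
```

```text
t: 31.1
eef_pos: [552.9, -78.2, 112.7]
tcp_rot: [3.141, 0.0, 1.677]
ft_force: [0.1, 0.3, -0.1]
opening: 0.276
grip_force: 0.0
31.1 [552.9 -78.2 112.7] [3.141 0.    1.677] [-0.26  0.52  1.83 -0.    0.79 -0.37] 0.2759749909120053
```

View pics/w6.png

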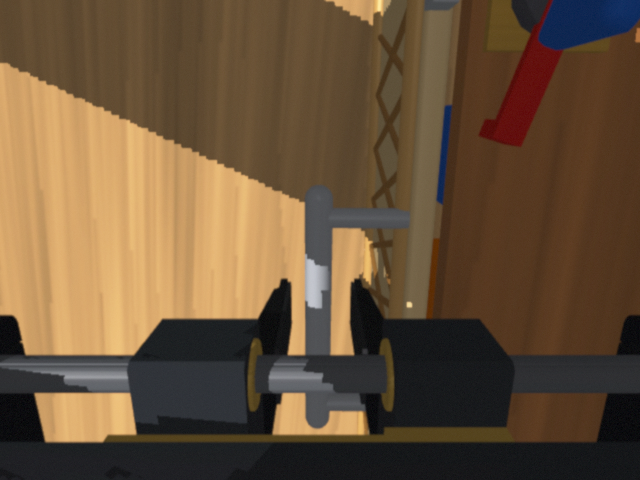

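The bar is centred between the fingers (318 against 320 px) and nothing is touching. I close and begin pulling along the arc.

```bash
python3 -m inch '[[[0,0,0],0,1],[[0,0,0],0,1],[[0,0,0],0,1],[[0,0,0],0,1],[[0,0,0],0,1],[[0,-0.08,0.034],0,1],[[0,-0.08,0.034],0,1],[[0,-0.08,0.04],0,1],[[0,-0.08,0.04],0,1],[[0,0,0],0,1]]' >/dev/null && python3 s.py
```

```text
{'t': 32.95, 'joints': [-0.271, 0.515, 1.883, 0.001, 0.741, -0.378], 'eef_pos': [534.165, -80.097, 103.557], 'tcp_rot': [3.14, 0.0, 1.677], 'ft_force': [2.224, 3.025, 2.699], 'moment': [0.596, -0.688, -0.006], 'opening': 0.108, 'grip_force': 30.002}
```

Moving freely. On to the stop.

```bash
python3 -m inch '[[[0,-0.074,0.048],0,1],[[0,-0.074,0.048],0,1],[[0,-0.07,0.054],0,1],[[0,-0.07,0.054],0,1],[[0,-0.064,0.06],0,1],[[0,-0.064,0.06],0,1],[[0,-0.02,0.02],0,1],[[0,-0.02,0.02],0,1],[[0,0,0],0,1],[[0,0,0],0,1]]' >/dev/null && python3 s.py
```

```text
{'t': 34.2, 'joints': [-0.291, 0.521, 1.962, 0.001, 0.654, -0.398], 'eef_pos': [508.067, -82.893, 82.304], 'tcp_rot': [3.137, 0.001, 1.677], 'ft_force': [5.308, 6.903, 9.968], 'moment': [1.42, -1.26, -0.108], 'opening': 0.108, 'grip_force': 30.016}
```

```bash
python3 -m inch '[[[0,-0.03,0.02],0,1],[[0,-0.03,0.02],0,1],[[0,0,0],0,1],[[0,0,0],0,1],[[0,0,0],0,1],[[0,0,0],0,1],[[0,0,0],0,1],[[0,0,0],0,1],[[0,0,0],0,1],[[0,0,0],0,1]]' >/dev/null && python3 s.py
```

```text
{'t': 35.45, 'joints': [-0.292, 0.519, 1.968, 0.004, 0.641, -0.401], 'eef_pos': [508.071, -83.071, 82.13], 'tcp_rot': [3.129, 0.003, 1.677], 'ft_force': [14.985, 18.677, 28.25], 'moment': [3.258, -3.029, -0.002], 'opening': 0.108, 'grip_force': 30.014}
```

At the stop: the force rises and nothing moves. I relax, open gently and rise straight up.

```bash
python3 -m inch '[[[0,0.04,-0.03],0,1],[[0,0.02,-0.02],0,1],[[0,0,0],0,0.6],[[0,0,0],0,0.55],[[0,0,0],0,0.55],[[0,0,0],0,0.55],[[0,-0.02,-0.2],0,0.55],[[0,0,-0.4],0,0.55],[[0,0,-0.6],0,0.55],[[0,0,-0.6],0,0.55]]' >/dev/null && python3 s.py && python3 -m inch '[[[0,-0.3,-0.7],0,0.5],[[0,-0.5,-0.6],0,0],[[0,-0.8,0],0,0],[[0,-0.8,0],0,0],[[0,-0.5,0],0,0],[[0,0,0],0,0],[[0,0,0],0,0],[[0,0,0],0,0],[[0,0,0],0,0],[[0,0,0],0,0]]' && python3 d.py w7
```

```text
{'t': 36.7, 'joints': [-0.293, 0.358, 1.861, -0.0, 0.922, -0.399], 'eef_pos': [504.902, -83.268, 191.768], 'tcp_rot': [3.141, 0.0, 1.677], 'ft_force': [-0.341, 0.317, 0.149], 'moment': [-0.05, -0.151, 0.027], 'opening': 0.227, 'grip_force': 0.0}
t: 37.95
eef_pos: [332.3, -101.7, 267.7]
tcp_rot: [-3.141, -0.0, 1.678]
ft_force: [0.1, 0.0, -0.2]
opening: 0.502
grip_force: 0.0
37.95 [ 332.3 -101.7  267.7] [-3.141 -0.     1.678] [-0.49  0.01  2.08 -0.    1.04 -0.59] 0.5017697715336115
wing_l_grip top [201. 286.] 0.66 [608.6  50.7 166. ]
wing_l_grip scene [261. 322.] 0.8 [610.7  45.9 166. ]
wing_l_grip scene [234. 150.] 0.17 [ 669.3 -302.6  166. ]
hook_l top [192. 377.] 0.78 [ 632.8 -142.3  143. ]
hook_l top [206. 309.] 0.62 [601.9   1.7 143. ]
hook_l scene [245. 230.] 0.75 [ 618.8 -149.7  143. ]
hook_l scene [236. 206.] 0.7 [ 615.5 -207.   143. ]
tray_handle top [251. 345.] 0.74 [507.7 -75.  124. ]
tray_handle scene [232. 279.] 0.57 [534.5 -77.7 124. ]
```

View pics/w7_s.png

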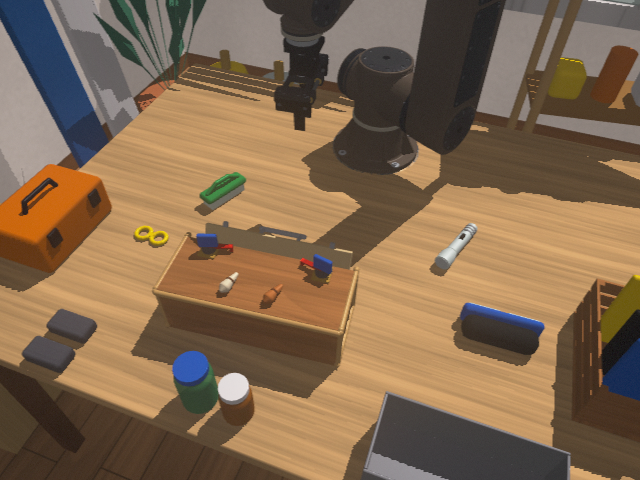

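```bash
python3 - <<'E'
from h import *
P={n:eyes.read_camera(n) for n in("scene","top")}
r={n:eyes.spot_point("tray_handle",P[n])[0]["centre"] for n in P}
print(tri([ray(P[n],r[n]) for n in P]))
for n in("hook_l","wing_r_grip"): print(n,[(np.round(d["centre"]),d["score"]) for d in eyes.spot_point(n,P["scene"])])
E
```

```text
(array([510.94258998, -86.29724216,  90.80214954]), [np.float64(6.853223233766211), np.float64(6.853223233766213)])
hook_l [(array([258., 300.]), 0.92), (array([246., 230.]), 0.7)]
wing_r_grip [(array([240., 203.]), 0.48)]
```

Both hooks point inward, the tray is tilted out with its handle at about (511,-86,91) as expected at the stop, and the loose things have not moved.

```bash
python3 -c "
from cell import env
print(env.job_done())"
```

```text
the job is handed in; nothing more can be done
None
```

I unscrewed both screws, pulled the tray out to its stop and let go, and handed the job in after about 38 s: the right screw (left-hand thread) turned about 75° and the left (right-hand) about 70°, with no wing forced past 0.25 N m and the loose things still in place.

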